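# Charge the grinding jar with milling balls

### The arm

A 7-joint arm with a two-finger parallel gripper is mounted at the origin on the work surface. World frame = base frame: x ahead of the robot, y to its left, z up, the work surface at z = 0. Lengths are in m, angles in rad, forces in N, time in s.
With the tool pointing down it reaches from about 0.4 to 0.9 m from the base axis. Payload 5.6 kg.
Tool frame: the origin (TCP) lies at the very end of the fingers, on their centre line; the grasp point (between the pads) lies 19 mm behind it; z points along the fingers, y is the direction in which the jaws open and shut (so a half turn about z gives the same grasp; the last joint's range is limited). The gripper opens to 92 mm and grips with 3 to 60 N. Pads are 20 mm wide; open, the fingers measure 128 mm over their backs; the gripper's body (75 mm by 189 mm) begins 69 mm behind the grasp point.
Start: joints at [1.288, 0.468, -0.012, 1.603, 0.006, 1.071, -0.056], TCP at [0.154, -0.631, 0.215] pointing down, gripper open.
Joint ranges: [-2.53, 2.53], [-0.31, 2.02], [-1.57, 1.55], [0.28, 2.44], [-1.29, 4.43], [0.15, 1.84], [-2.92, 2.92]. Speed limits (rad/s): [2.57, 2.57, 3.14, 3.14, 3.14, 3.14, 3.14].

### API

Orientations are given as a unit quaternion [x, y, z, w].
In Python, from station import * gives the robot as it stands.
- The arm moves only by the tool servo_tool, never from a script. Its argument "commands" is a list of rows, each an object with "dp": the shift along the world's x, y, z in mm, a list of three; "yaw": the turn about the world's z in degrees. A call has 1 to 20 rows; each row is the pose to reach, as a shift and turn from the pose commanded when the call began; what a row does not reach only later rows make up. A row lasts 1/8 s, in which the tool goes at most 62.5 mm and 10.7 degrees, less where a joint would pass 70% of its speed; a pose out of reach is approached as far as the arm can. A call with a gripper value outside its range is refused whole. "hand" is the opening, from 0 (shut) to 1 (fully open), set as the call begins (left out, the last holds). The fingers move at their own pace and stop on an object; "force" is the grip in N (left out, the last holds). Time passes only in rows, so rows that repeat a pose let the fingers close. It gives the time, the measured TCP pose, the force and the opening at its end, in the units of the state.
- state(): the state, without advancing time (a new reading comes with each control period).
- camera(name): name is "scene" or "top" or "wrist"; returns (picture, depth): 400x640x3 uint8, red, green, blue; 400x640 float32, m along the optical axis (not along the pixel's ray), 0 where there is no reading.
- get_calibration(name): a dict with "fx", "fy", "cx", "cy" (pixels), "R" (3x3) and "t" (3): a world point X has camera coordinates R X + t; the wrist camera has in their place "T_tool_cam" (4x4, takes a point from camera to tool coordinates, whose origin is the TCP and whose axes are the flange's). Camera axes: x right, y down, z forward; pixel columns grow to the right and rows downward; lengths in m; the calibration is good to about 2 mm. The wrist camera is an equidistant fisheye: a pixel r from the principal point sees the ray r / f radians off the axis. A picture is of the moment at which its call begins: read the wrist's pose just before it. get_calibration takes no time and is no camera call.
- close_job(): hands the job in, once; it reports no verdict.
The state is a dict: "clock": time; "joint_positions": joint angles; "qvel": joint speeds; "effort": joint torques, N m; "position": TCP position; "tool_rot": TCP orientation; "wrist_force": force on the tool from outside, world axes, zero at the start; "moment": the same for the moment, N m; "finger_gap": finger opening in m.
Only numpy, scipy, OpenCV 4.12 (cv2) and the standard library are available. Lean on these libraries where they do the work, as an engineer would, in place of code of your own. Each camera call takes 0.05 s, during which the arm holds its last target.

### The job

Draw the steel scoop out from under the little bench riser by its long tail, set it down upright on the bench clear of the riser and let go, then take it again by its upright grip and use it to scoop at least two of the white milling balls together, in one scoopful, out of the tray and tip them into the open steel grinding jar. Finish with the scoop standing upright and released on the bench, outside the riser and the tray, and every ball either in the jar or in the tray. Keep the gripper's fingers off the balls, do not shove or tip the open jar, and leave the other things on the bench where they are.

Things in the scene. Friction and masses are not known exactly. Their poses are not given: they have to be found in the camera images.
- riser: Small white bench riser with one bay, fixed: 150 mm deep (x), 124 wide, top at 165 mm, a low grey box on it up to 200 mm. Bay 100 mm wide, 150 high, closed by a back panel at x = +65 mm, open only at the -x face; the bench is its floor. Origin: centre of its underside; x points into the bay.
- riser_edge (a point): Middle of the riser's open edge, at riser x = -75 mm, on the bench.
- scoop: Loose steel lab scoop, 198 mm long, 125 high, about 0.25 kg. Origin: centre under its bowl, level with what it stands on; x to the open nose, z up. Flat floor plate 2.5 mm thick, 70 wide, x = -56 (heel) to +40 mm. It stands by itself. At the start it is in the bay, x along the riser's x; bowl and upright grip are under the top board, the tail sticks out.
- scoop_nose (a point): Middle of the scoop's front edge: scoop x = +40 mm, on the underside. No lip there. The bowl is 64 mm wide inside; rear wall at x = -43 mm, 45 high; side walls 3 mm thick, 36 high up to x = +18 mm, then 18 high to x = +37 mm.
- scoop_grip (a point): Point inside the scoop's upright black grip: a bar 24 mm (scoop x) by 16 mm (scoop y), from 40 to 125 mm above the scoop's underside. The point lies 95 mm up, at scoop x = -44 mm. While carrying balls, hold within 50 mm of this point.
- scoop_tail (a point): Point inside the scoop's level black tail: a bar 14 mm wide and 14 mm high, centred 57 mm above the underside, running from scoop x = -56 to -158 mm. The point lies at x = -146 mm, 12 mm from the tail's end.
- tray: Grey open tray, fixed, 250 mm (x) by 96 mm (y), walls 40 high and 4 thick. Origin: centre of its underside. Its floor is 6 mm above the bench, 88 mm wide, flat from x = -120 to +90 mm; there a 45 degree ramp rises to the +x end wall. Balls start between x = -10 and +85 mm; the rest is clear.
- tray_ramp (a point): Foot of the tray's ramp, tray x = +90 mm, on the tray floor. The scoop, heading to tray +x on the floor, fits with 9 mm either side; it pushes all balls ahead of it to the ramp, where they roll onto it.
- ball0_center (a point): Centre of one of four loose white ceramic milling balls, 30 mm across, about 50 g, in the tray. They roll.
- ball1_center (a point): Centre of one of four loose white ceramic milling balls, 30 mm across, about 50 g, in the tray. They roll.
- ball2_center (a point): Centre of one of four loose white ceramic milling balls, 30 mm across, about 50 g, in the tray. They roll.
- ball3_center (a point): Centre of one of four loose white ceramic milling balls, 30 mm across, about 50 g, in the tray. They roll.
- jar: Open steel grinding jar, loose, a round pot 104 mm across and 75 mm high, mouth and inside 96 mm across, inner floor 6 mm up, about 0.85 kg. Origin: centre of its underside.
- lidded_jar: Bystander: a closed steel jar, 108 mm across, with a knob on its lid, 94 mm high in all. It and the open jar swap places from run to run. Origin: centre of its underside.
- beaker: Bystander: glass beaker, 60 mm across, 75 mm high.
- tip_box: Bystander: blue box, 85 by 120 by 55 mm high.
- spatula: Bystander: spatula 160 mm long lying on the bench.
- ball0: The same ball 0 as ball0_center; its origin lies 15 mm from the centre and turns with it, so use the centre.
- ball1: The same ball 1 as ball1_center; its origin lies 15 mm from the centre and turns with it, so use the centre.
- ball2: The same ball 2 as ball2_center; its origin lies 15 mm from the centre and turns with it, so use the centre.
- ball3: The same ball 3 as ball3_center; its origin lies 15 mm from the centre and turns with it, so use the centre.
There are look-alikes about, which are no part of the job. Leave any brown or orange look-alike of the scoop alone.

How it is judged:
By the outcome, as a careful person would: the job done as asked, in the order asked, and still so for the second after the job is handed in, with the robot touching nothing.
It also fails if it takes over 66 s, if anything falls off the work surface, if the arm or the gripper's body presses on something with over 40 N, if the wrist force passes 120 N, or if a joint passes its speed limit or range.

## Working session

There is one attempt and no reset: what is moved stays moved. The work goes in short steps, Python scripts to look and compute and a tool call to move; the robot and the scene stay as the last step left them, time stands still between calls to the robot, and variables do not carry over. Pictures are saved under pics/ and viewed, and the job is handed in when it is done.

Besides the shell and the picture viewer there is one more tool, called after "Request:" in YAML: its name, and indented under it one key for each argument. servo_tool: Moves the arm, as the interface text tells. Its arguments: {"type":"object","properties":{"commands":{"type":"array","items":{"type":"object","properties":{"dp":{"type":"array","items":{"type":"number"}},"yaw":{"type":"number"}}}},"hand":{"type":"number"},"force":{"type":"number"}},"required":["commands"]}

```bash
mkdir -p pics; ls; cat > h.py <<'E'
from station import *
import numpy as np, cv2
def snap(name,fn):
    p,d=camera(name); np.save(f'pics/{fn}_d.npy',d); np.save(f'pics/{fn}_p.npy',p); cv2.imwrite(f'pics/{fn}.png',p[:,:,::-1]); return p,d
def w(name,u,v,d):
    c=get_calibration(name); R=np.array(c['R']);t=np.array(c['t'])
    return R.T@(np.array([(u-c['cx'])/c['fx']*d,(v-c['cy'])/c['fy']*d,d])-t)
def proj(name,X):
    c=get_calibration(name); q=np.array(c['R'])@np.array(X)+np.array(c['t']); return c['fx']*q[0]/q[2]+c['cx'],c['fy']*q[1]/q[2]+c['cy']
def crop(fn,x0,y0,x1,y1,s,out):
    p=cv2.imread(f'pics/{fn}.png')[y0:y1,x0:x1]; cv2.imwrite(f'pics/{out}.png',cv2.resize(p,None,fx=s,fy=s,interpolation=cv2.INTER_CUBIC))
E
python3 - <<'E'
from h import *
print(state())
snap('scene','s0');snap('top','t0')
for n in('scene','top'):print(get_calibration(n))
E
```

```text
pics
{'clock': 0.0, 'joint_positions': array([ 1.28799649,  0.46839069, -0.01159624,  1.60361092,  0.00601121,
        1.0714143 , -0.05631099]), 'qvel': array([-0.00093114, -0.0011917 , -0.00031491,  0.00180932,  0.00053366,
        0.00063769,  0.00034384]), 'effort': array([ 3.77710842e-05, -5.20555043e+01, -1.32640911e-02, -2.43742293e+01,
       -5.68629114e-02,  1.72506936e-02,  1.85757667e-04]), 'position': array([ 0.15416554, -0.63085028,  0.21363685]), 'tool_rot': array([ 9.92824731e-01,  1.19575307e-01, -1.74910915e-04, -8.77258120e-04]), 'wrist_force': array([-0.0523388 ,  1.00814031, -0.14216924]), 'moment': array([0.00557138, 0.01170843, 0.03187089]), 'finger_gap': 0.09203172747742161}
{'fx': 476.87003665916876, 'fy': 476.87003665916876, 'cx': 319.85471480059533, 'cy': 197.9726255699278, 'R': array([[ 0.71881657,  0.69490579,  0.02021599],
       [ 0.41553116, -0.40615235, -0.8138637 ],
       [-0.55734783,  0.59341908, -0.58070405]]), 't': array([-0.38367859, -0.09910501,  1.6233737 ])}
{'fx': 438.58982283776663, 'fy': 438.58982283776663, 'cx': 315.54387255264913, 'cy': 201.01563764532102, 'R': array([[-0.00417268, -0.99991242, -0.0125594 ],
       [-0.98537941,  0.00625058, -0.17025968],
       [ 0.17032327,  0.01166534, -0.98531919]]), 't': array([0.07130088, 0.52224738, 1.30847665])}
```

View pics/s0.png

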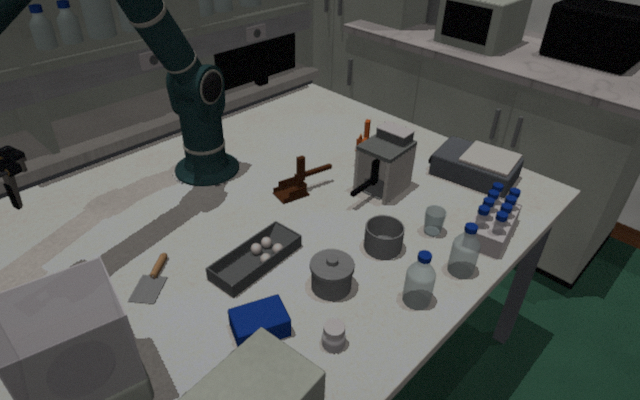

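View pics/t0.png

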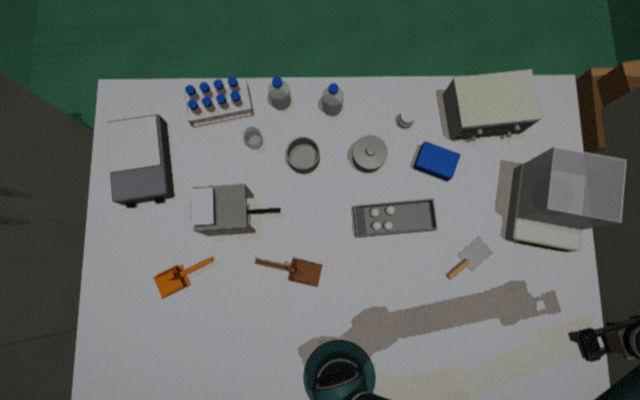

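```bash
python3 - <<'E'
from h import *
crop('t0',180,170,300,250,6,'t0a');crop('t0',340,185,450,250,7,'t0b');crop('s0',320,100,440,270,4,'s0a');crop('t0',270,120,400,185,6,'t0c')
E
```

```text
(no output)
```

View pics/t0a.png

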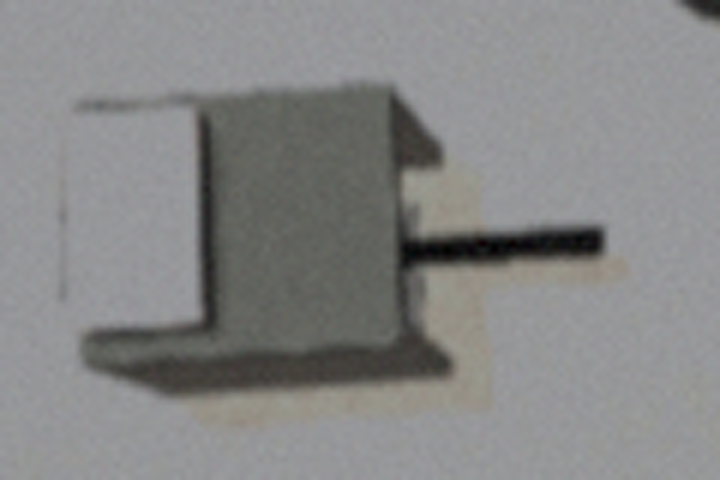

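View pics/t0b.png

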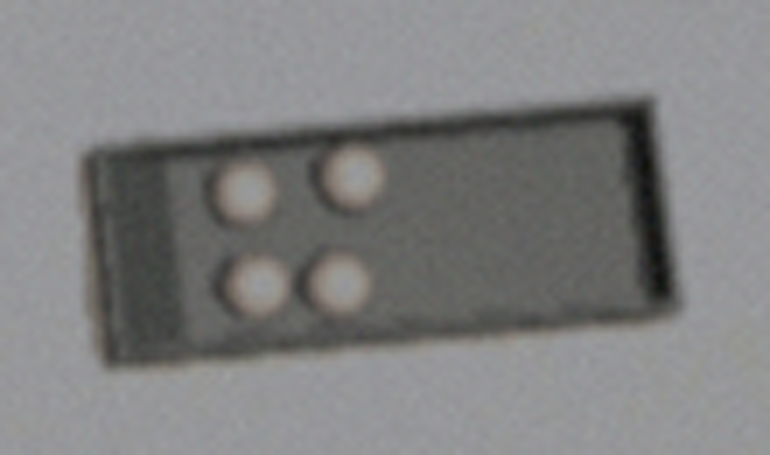

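View pics/s0a.png

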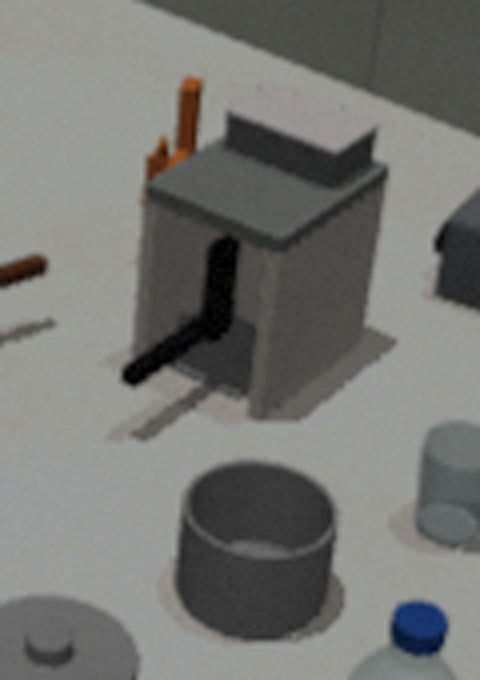

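View pics/t0c.png

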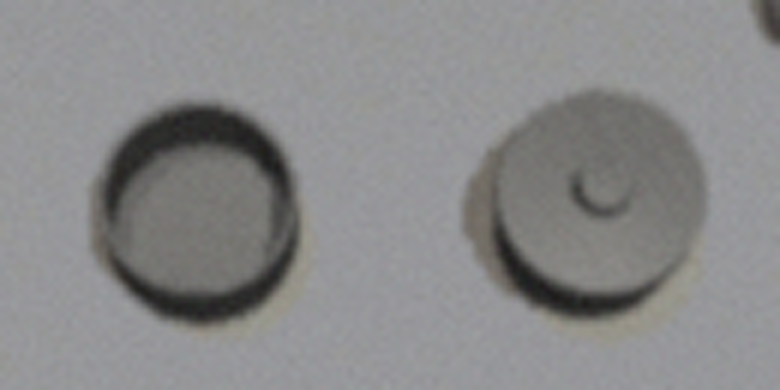

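```bash
cat >> h.py <<'E'
def plane(name,u,v,z):
    a=w(name,u,v,1.0); c=get_calibration(name); o=-np.array(c['R']).T@np.array(c['t']); k=(z-o[2])/(a[2]-o[2]); return o+k*(a-o)
def cloud(name,d):
    c=get_calibration(name); v,u=np.mgrid[0:400,0:640]; X=np.stack([(u-c['cx'])/c['fx']*d,(v-c['cy'])/c['fy']*d,d],-1)-np.array(c['t']); return X@np.array(c['R'])
E
python3 - <<'E'
from h import *
np.set_printoptions(precision=4,suppress=True)
print('cam',[ -np.array(get_calibration(n)['R']).T@np.array(get_calibration(n)['t']) for n in('scene','top')])
for n,u,v,z in [('tailend',280.5,210,.064),('tailstart',247.5,211.7,.064),('rF1',245.3,184.2,.165),('rF2',246.7,227.5,.165),('rB2',193.7,227.5,.165),
 ('tr ramp far',352.9,206.4,.04),('tr clear far',433.1,199,.04),('clear near',437.1,229.3,.04),('ramp near',354.7,236.7,.04),
 ('b',374.9,212.4,.021),('b',390.3,210.3,.021),('b',376.9,225.9,.021),('b',388.4,225.7,.021),('jar',303.5,152.5,.075),('lid',370,153.5,.075)]:
  print(n,plane('top',u,v,z))
C=cloud('top',np.load('pics/t0_d.npy')); 
m=np.zeros((400,640),bool)
# bench check
print('bench z',np.median(C[240:250,300:340,2]), np.median(C[100:120,300:320,2]),np.median(C[185:195,340:350,2]))
for nm,(u0,v0,u1,v1),zl,zh in [('jar',(280,130,325,180),.06,.085),('lid',(345,130,392,180),.06,.085),('tail',(252,203,282,217),.05,.075),('rim',(345,195,445,242),.034,.05),('rtop',(192,184,247,228),.155,.175)]:
  P=C[v0:v1,u0:u1].reshape(-1,3);P=P[(P[:,2]>zl)&(P[:,2]<zh)]
  r=cv2.minAreaRect((P[:,:2]*1000).astype(np.float32)); c=cv2.minEnclosingCircle((P[:,:2]*1000).astype(np.float32))
  print(nm,len(P),P.mean(0),r,c)
C2=cloud('scene',np.load('pics/s0_d.npy'));P=C2[210:265,355:412].reshape(-1,3)
P=P[(P[:,2]>.065)&(P[:,2]<.085)];print(P.mean(0),cv2.minEnclosingCircle((P[:,:2]*1000).astype(np.float32)))
E
```

```text
cam [array([ 1.2218, -0.737 ,  0.8698]), array([0.292 , 0.0528, 1.3791])]
tailend [0.4924 0.1748 0.064 ]
tailstart [0.4878 0.2751 0.064 ]
rF1 [0.5515 0.266  0.165 ]
rF2 [0.4283 0.2593 0.165 ]
rB2 [0.4291 0.4074 0.165 ]
tr ramp far [ 0.5059 -0.0467  0.04  ]
tr clear far [ 0.5275 -0.2947  0.04  ]
clear near [ 0.4335 -0.3022  0.04  ]
ramp near [ 0.4122 -0.0504  0.04  ]
b [ 0.4895 -0.1164  0.021 ]
b [ 0.4959 -0.1646  0.021 ]
b [ 0.4471 -0.1214  0.021 ]
b [ 0.4476 -0.1571  0.021 ]
jar [0.6692 0.1046 0.075 ]
lid [ 0.6645 -0.0996  0.075 ]
bench z 0.0012460374954195814 0.0010847717612168756 0.0008029201182606924
jar 223 [0.6692 0.1069 0.0724] ((668.2035522460938, 107.6852035522461), (102.10608673095703, 101.87089538574219), 1.1191277503967285) ((668.0291137695312, 107.38804626464844), 53.034915924072266)
lid 871 [ 0.6665 -0.0981  0.0792] ((667.4089965820312, -97.84262084960938), (105.6036376953125, 106.56752014160156), 45.1950798034668) ((668.5460815429688, -98.19680786132812), 54.35892105102539)
tail 145 [0.4897 0.219  0.0642] ((490.40966796875, 219.35520935058594), (14.373273849487305, 86.13472747802734), 3.7785322666168213) ((489.98883056640625, 219.32742309570312), 43.07032775878906)
rim 476 [ 0.4705 -0.1614  0.0394] ((470.9605407714844, -174.5349578857422), (96.86568450927734, 250.05116271972656), 4.950796127319336) ((470.6315612792969, -174.4954833984375), 132.67440795898438)
rtop 1422 [0.4877 0.3102 0.1664] ((486.7633972167969, 338.4502868652344), (123.00676727294922, 150.9463348388672), 3.289889097213745) ((486.2678527832031, 338.9833984375), 95.81514739990234)
[0.6704 0.1018 0.0717] ((668.2789916992188, 103.207275390625), 54.23292541503906)
```

Look-alikes: brown scoop (290,270) and orange scoop (180,275) lie loose in the open. The one in the riser bay has the black tail at (247–280, 211) in the top view, as the enlarged crop shows, so it is the scoop to take. The open jar is at (303,153) and the lidded jar at (370,153). The four balls are at about (375–390, 210–226), near the tray's ramp end, which is on the left.

Request:
servo_tool:
  commands:
    - {"dp": [266, 281, 60], "yaw": 80}
    - {"dp": [266, 281, 60], "yaw": 80}
    - {"dp": [266, 281, 60], "yaw": 80}
    - {"dp": [266, 281, 60], "yaw": 80}
    - {"dp": [266, 281, 60], "yaw": 80}
    - {"dp": [266, 281, 60], "yaw": 80}
    - {"dp": [266, 281, 60], "yaw": 80}
    - {"dp": [336, 631, 40], "yaw": 80}
    - {"dp": [336, 631, 40], "yaw": 80}
    - {"dp": [336, 631, 40], "yaw": 80}
    - {"dp": [336, 631, 40], "yaw": 80}
    - {"dp": [336, 631, 40], "yaw": 80}
    - {"dp": [336, 631, 40], "yaw": 80}
    - {"dp": [338, 820, 0], "yaw": 80}
    - {"dp": [338, 820, 0], "yaw": 80}
    - {"dp": [338, 820, 0], "yaw": 80}
    - {"dp": [338, 820, 0], "yaw": 80}
    - {"dp": [338, 820, 0], "yaw": 80}
    - {"dp": [338, 820, 0], "yaw": 80}
  hand: 1

```text
clock: 2.48
position: [0.4928, 0.1866, 0.2146]
tool_rot: [0.685, 0.729, -0.0, 0.0]
wrist_force: [-0.4, -0.3, -1.1]
finger_gap: 0.0919
```

Request:
servo_tool:
  commands:
    - {"dp": [0, 0, -60]}
    - {"dp": [0, 0, -120]}
    - {"dp": [0, 0, -160]}
    - {"dp": [0, 0, -176]}
    - {"dp": [0, 0, -176]}
    - {"dp": [0, 0, -176]}

```text
invalid input at $.commands[0]: expected keys dp, yaw
```

Request:
servo_tool:
  commands:
    - {"dp": [0, 0, 0]}
    - {"dp": [0, 0, 0]}
    - {"dp": [0, 0, 0]}
    - {"dp": [0, 0, 0]}
    - {"dp": [0, 0, 0]}
  hand: 0
  force: 25

```text
invalid input at $.commands[0]: expected keys dp, yaw
```

Request:
servo_tool:
  commands:
    - {"dp": [0, 0, -60], "yaw": 0}
    - {"dp": [0, 0, -120], "yaw": 0}
    - {"dp": [0, 0, -160], "yaw": 0}
    - {"dp": [0, 0, -176], "yaw": 0}
    - {"dp": [0, 0, -176], "yaw": 0}
    - {"dp": [0, 0, -176], "yaw": 0}

```text
clock: 3.22
position: [0.4937, 0.1888, 0.0403]
tool_rot: [0.684, 0.73, 0.001, 0.001]
wrist_force: [0.2, -0.1, 0.3]
finger_gap: 0.0921
```

Request:
servo_tool:
  commands:
    - {"dp": [0, 0, 0], "yaw": 0}
    - {"dp": [0, 0, 0], "yaw": 0}
    - {"dp": [0, 0, 0], "yaw": 0}
    - {"dp": [0, 0, 0], "yaw": 0}
    - {"dp": [0, 0, 0], "yaw": 0}
  hand: 0
  force: 25

```text
clock: 3.85
position: [0.4923, 0.1886, 0.0386]
tool_rot: [0.684, 0.73, -0.0, -0.0]
wrist_force: [0.8, 0.5, -0.3]
finger_gap: 0.0439
```

Request:
servo_tool:
  commands:
    - {"dp": [0, 0, 0], "yaw": 0}
    - {"dp": [0, 0, 0], "yaw": 0}
    - {"dp": [0, 0, 0], "yaw": 0}
    - {"dp": [0, 0, 0], "yaw": 0}
    - {"dp": [0, 0, 0], "yaw": 0}

```text
clock: 4.47
position: [0.4922, 0.1886, 0.0386]
tool_rot: [0.684, 0.73, -0.0, -0.0]
wrist_force: [-0.8, -0.0, -0.6]
finger_gap: 0.0139
```

Request:
servo_tool:
  commands:
    - {"dp": [0.6, -10, 0], "yaw": 0}
    - {"dp": [2, -30, 0], "yaw": 0}
    - {"dp": [3.4, -55, 0], "yaw": 0}
    - {"dp": [5, -80, 0], "yaw": 0}
    - {"dp": [6.4, -105, 0], "yaw": 0}
    - {"dp": [8, -130, 0], "yaw": 0}
    - {"dp": [9.5, -155, 0], "yaw": 0}
    - {"dp": [11, -175, 0], "yaw": 0}
    - {"dp": [11, -180, 0], "yaw": 0}
    - {"dp": [11, -180, 0], "yaw": 0}
    - {"dp": [11, -180, 0], "yaw": 0}

```text
clock: 5.85
position: [0.5032, 0.0091, 0.0386]
tool_rot: [0.683, 0.73, -0.0, 0.0]
wrist_force: [0.5, -0.2, -0.8]
finger_gap: 0.0136
```

```bash
python3 - <<'E'
from h import *
print(state()['position'])
snap('top','t1');snap('scene','s1');crop('s1',230,130,430,270,4,'s1a')
E
```

```text
[0.50324278 0.009115   0.03862054]
```

View pics/s1a.png

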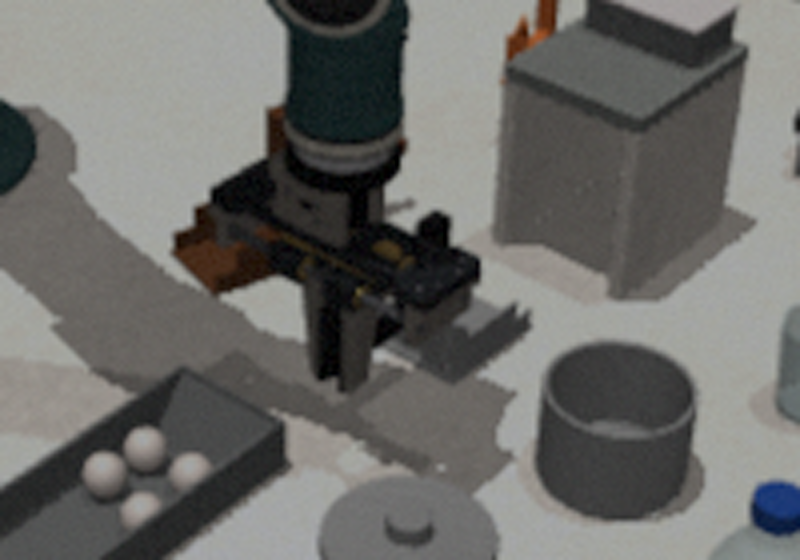

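Request:
servo_tool:
  commands:
    - {"dp": [0, 0, 0], "yaw": 0}
    - {"dp": [0, 0, 0], "yaw": 0}
    - {"dp": [0, 0, 0], "yaw": 0}
    - {"dp": [0, 0, 0], "yaw": 0}
    - {"dp": [0, -5, 40], "yaw": 0}
    - {"dp": [0, -20, 100], "yaw": 0}
    - {"dp": [0, -50, 150], "yaw": 0}
    - {"dp": [0, -80, 170], "yaw": 0}
    - {"dp": [0, -80, 170], "yaw": 0}
    - {"dp": [0, -80, 170], "yaw": 0}
  hand: 0.5

```text
clock: 7.2
position: [0.5027, -0.0706, 0.2079]
tool_rot: [0.683, 0.73, -0.0, -0.001]
wrist_force: [-0.3, 0.5, -0.7]
finger_gap: 0.0462
```

```bash
python3 - <<'E'
from h import *
print(state()['position'])
p,d=snap('top','t2');snap('scene','s2');crop('s2',230,130,430,270,4,'s2a')
crop('t2',240,170,360,250,6,'t2a')
C=cloud('top',d)
for nm,(zl,zh),b in [('grip',(.11,.135),(.4,.6,.02,.2)),('all',(.03,.14),(.42,.58,.02,.24)),('tail',(.05,.07),(.45,.55,-.03,.1))]:
  P=C[(C[...,2]>zl)&(C[...,2]<zh)&(C[...,0]>b[0])&(C[...,0]<b[1])&(C[...,1]>b[2])&(C[...,1]<b[3])]
  print(nm,len(P),P.mean(0),cv2.minAreaRect((P[:,:2]*1000).astype(np.float32)))
E
```

```text
[ 0.50268854 -0.07056263  0.20786608]
grip 52 [0.49357682 0.11002361 0.12402545] ((494.9533386230469, 109.87954711914062), (16.68830680847168, 23.007871627807617), 0.7030624151229858)
all 270 [0.49485741 0.09093261 0.07111862] ((494.7225341796875, 96.61656188964844), (70.72931671142578, 150.9828338623047), 1.5388425588607788)
tail 162 [0.49805877 0.04828106 0.0642442 ] ((498.9844665527344, 47.425899505615234), (15.153446197509766, 101.17498016357422), 3.3799564838409424)
```

View pics/s2a.png

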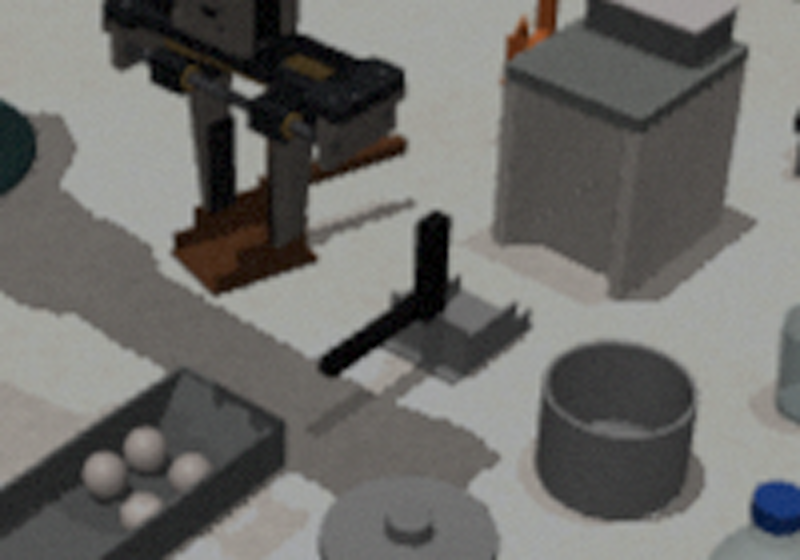

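View pics/t2a.png

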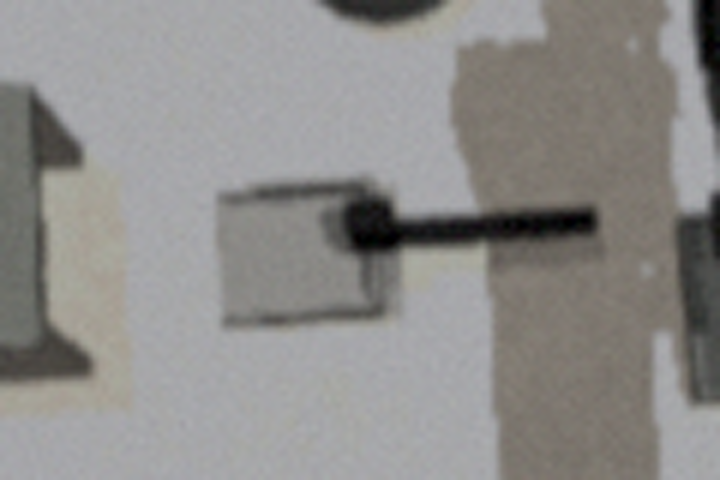

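Request:
servo_tool:
  commands:
    - {"dp": [-2, 60, 0], "yaw": 0}
    - {"dp": [-5, 120, 0], "yaw": 0}
    - {"dp": [-8, 170, 0], "yaw": 0}
    - {"dp": [-8, 180.5, 0], "yaw": 0}
    - {"dp": [-8, 180.5, 0], "yaw": 0}
    - {"dp": [-8, 180.5, -50], "yaw": 0}
    - {"dp": [-8, 180.5, -100], "yaw": 0}
    - {"dp": [-8, 180.5, -135], "yaw": 0}
    - {"dp": [-8, 180.5, -135], "yaw": 0}
    - {"dp": [-8, 180.5, -135], "yaw": 0}

```text
clock: 8.55
position: [0.4962, 0.1086, 0.0745]
tool_rot: [0.684, 0.729, 0.0, 0.0]
wrist_force: [0.2, -0.2, 0.9]
finger_gap: 0.0459
```

Request:
servo_tool:
  commands:
    - {"dp": [0, 0, 0], "yaw": 0}
    - {"dp": [0, 0, 0], "yaw": 0}
    - {"dp": [0, 0, 0], "yaw": 0}
    - {"dp": [0, 0, 0], "yaw": 0}
    - {"dp": [0, 0, 0], "yaw": 0}
    - {"dp": [0, 0, 20], "yaw": 0}
    - {"dp": [0, 0, 40], "yaw": 0}
    - {"dp": [0, 0, 40], "yaw": 0}
  hand: 0
  force: 40

```text
clock: 9.55
position: [0.4967, 0.1095, 0.1158]
tool_rot: [0.684, 0.73, 0.002, 0.001]
wrist_force: [0.3, -0.2, -1.7]
finger_gap: 0.0158
```

```bash
python3 - <<'E'
from h import *
print(state()['position'],state()['finger_gap'],state()['wrist_force'])
p,d=snap('top','t3');snap('scene','s3');crop('s3',230,130,430,270,4,'s3a')
crop('t3',240,170,360,250,6,'t3a')
E
```

```text
[0.49673574 0.10946643 0.11576918] 0.015773427573494786 [ 0.28768812 -0.21737195 -1.68724918]
```

View pics/s3a.png

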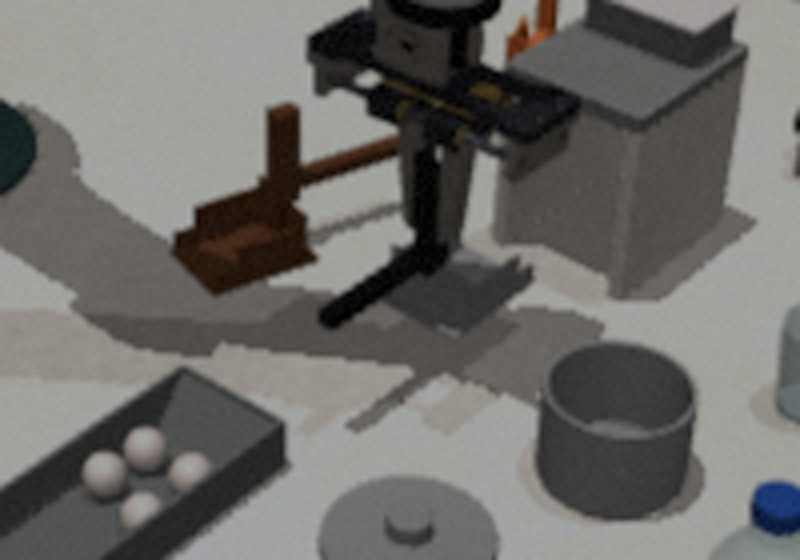

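View pics/t3a.png

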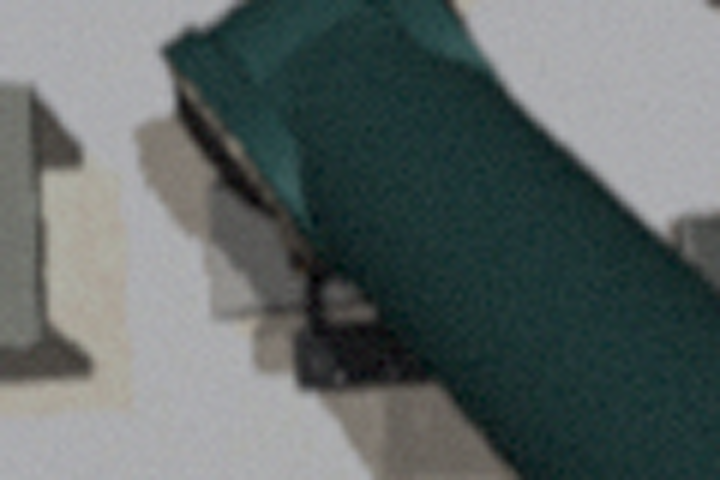

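Request:
servo_tool:
  commands:
    - {"dp": [0, 0, 50], "yaw": 0}
    - {"dp": [-2, -50, 57], "yaw": 1.2}
    - {"dp": [-4, -105, 57], "yaw": 1.2}
    - {"dp": [-6, -165, 57], "yaw": 1.2}
    - {"dp": [-8, -225, 57], "yaw": 1.2}
    - {"dp": [-10, -285, 57], "yaw": 1.2}
    - {"dp": [-13, -340, 57], "yaw": 1.2}
    - {"dp": [-15, -375, 57], "yaw": 1.2}
    - {"dp": [-15, -386, 40], "yaw": 1.2}
    - {"dp": [-15, -386, 20], "yaw": 1.2}
    - {"dp": [-15, -386, 20], "yaw": 1.2}
    - {"dp": [-15, -386, 20], "yaw": 1.2}

```text
clock: 11.15
position: [0.4809, -0.275, 0.1334]
tool_rot: [0.675, 0.738, 0.0, -0.0]
wrist_force: [0.3, 0.2, -1.5]
finger_gap: 0.0157
```

```bash
python3 - <<'E'
from h import *
s=state();print(s['position'],s['tool_rot'],s['clock'], 2*np.degrees(np.arctan2(s['tool_rot'][1],s['tool_rot'][0])))
p,d=snap('top','t4');snap('scene','s4');crop('s4',170,170,330,310,4,'s4a')
crop('t4',340,185,450,250,7,'t4a')
E
```

```text
[ 0.48087748 -0.27499126  0.13344675] [ 6.74904518e-01  7.37904947e-01  2.78158448e-04 -3.23581383e-04] 11.15 95.1065186886929
```

View pics/s4a.png

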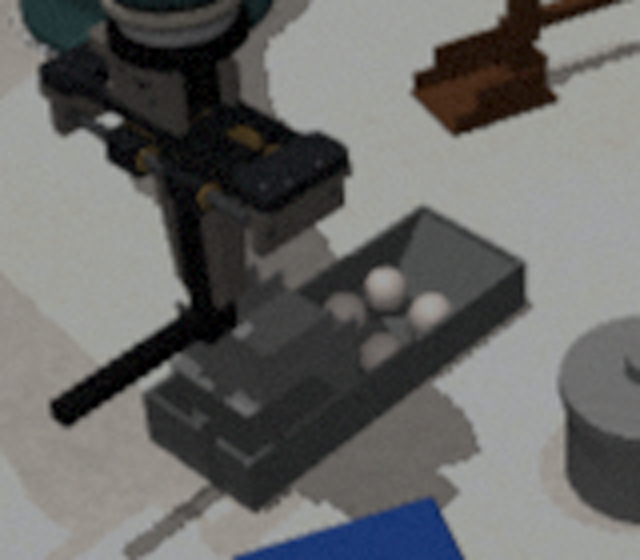

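View pics/t4a.png

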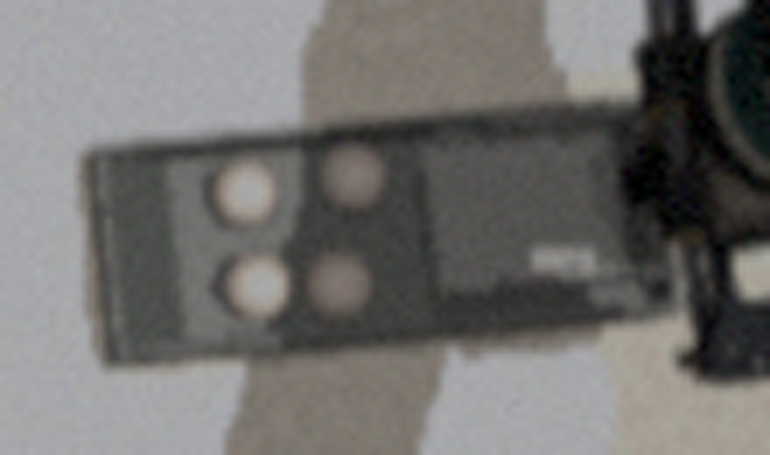

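```bash
python3 - <<'E'
from h import *
d=np.load('pics/t4_d.npy');C=cloud('top',d)
P=C[(C[...,2]>.052)&(C[...,2]<.11)&(C[...,0]>.4)&(C[...,0]<.55)&(C[...,1]>-.26)&(C[...,1]<-.17)]
print(len(P),cv2.minAreaRect((P[:,:2]*1000).astype(np.float32)),np.percentile(P[:,2],[5,25,50,75,95]))
u=np.array([-.0863,.9963]);n=np.array([.9963,.0863]);q=P[:,:2]-[.471,-.1745]
print(np.percentile(q@u,[0,2,98,100]),np.percentile(q@n,[0,2,50,98,100]))
for a in(-.07,-.05,-.035,-.025):
  m=abs(q@u-a)<.006; print(a,m.sum(),(q@n)[m].min(),(q@n)[m].max(),P[m,2].min(),np.median(P[m,2]))
E
```

```text
577 ((474.8246765136719, -225.36688232421875), (70.80457305908203, 72.41865539550781), 4.656659126281738) [0.0588404  0.06153556 0.06346436 0.06639289 0.09404748]
[-0.08739299 -0.08543057 -0.01647866 -0.014953  ] [-0.03593778 -0.03537653  0.00226727  0.03305187  0.03486174]
-0.07 91 -0.03555360755163037 0.03245952195398346 0.055615253778727634 0.06284115898563428
-0.05 99 -0.03562967585791801 0.03415945148934191 0.054761039904006575 0.06406839983914964
-0.035 98 -0.035527144972871384 0.03257722912259672 0.05535778870369677 0.06422914549701617
-0.025 92 -0.03536390191336444 0.033079576085283044 0.05592426160014612 0.0637840952123471
```

Request:
servo_tool:
  commands:
    - {"dp": [0, 0, -25], "yaw": 0}
    - {"dp": [0, 0, -45], "yaw": 0}
    - {"dp": [0, 0, -53], "yaw": 0}
    - {"dp": [0, 0, -54], "yaw": 0}
    - {"dp": [0, 0, -54], "yaw": 0}
    - {"dp": [0, 0, -54], "yaw": 0}

```text
clock: 12.0
position: [0.4805, -0.277, 0.0798]
tool_rot: [0.676, 0.737, 0.0, 0.0]
wrist_force: [0.7, -0.7, -1.8]
finger_gap: 0.0158
```

Request:
servo_tool:
  commands:
    - {"dp": [0, 0, -1], "yaw": 0}
    - {"dp": [0, 0, -1], "yaw": 0}
    - {"dp": [0, 0, -1], "yaw": 0}

```text
clock: 12.38
position: [0.4805, -0.2771, 0.0797]
tool_rot: [0.676, 0.737, -0.0, 0.0]
wrist_force: [-2.5, 0.4, 6.8]
finger_gap: 0.0153
```

Request:
servo_tool:
  commands:
    - {"dp": [-1.7, 20, 0.4], "yaw": 0}
    - {"dp": [-5.2, 60, 0.4], "yaw": 0}
    - {"dp": [-8.2, 95, 0.4], "yaw": 0}
    - {"dp": [-9, 104, 0.4], "yaw": 0}
    - {"dp": [-9, 104, 0.4], "yaw": 0}
    - {"dp": [-9, 104, 0.4], "yaw": 0}

```text
clock: 13.12
position: [0.472, -0.1716, 0.0797]
tool_rot: [0.676, 0.737, 0.001, -0.0]
wrist_force: [-1.7, 6.1, 9.6]
finger_gap: 0.0158
```

```bash
python3 - <<'E'
from h import *
s=state();print(s['position'],s['wrist_force'],s['clock'])
p,d=snap('top','t5');snap('scene','s5');crop('s5',170,170,330,310,4,'s5a')
crop('t5',340,185,450,250,7,'t5a')
E
```

```text
[ 0.47200359 -0.17163471  0.07967971] [-1.73055498  6.1170262   9.58375169] 13.125
```

View pics/s5a.png

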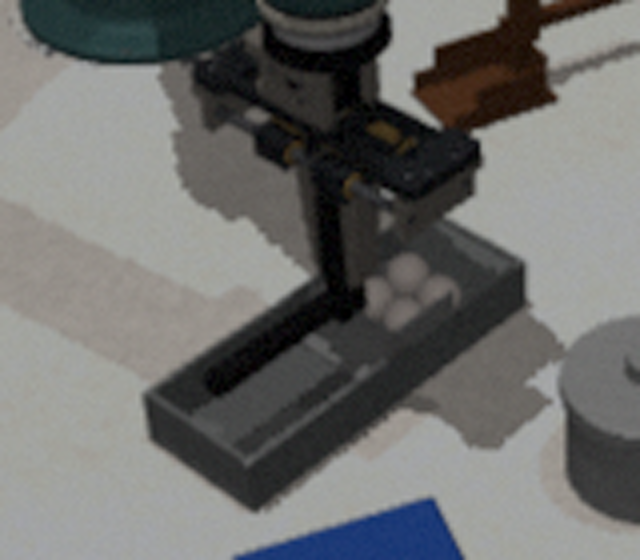

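View pics/t5a.png

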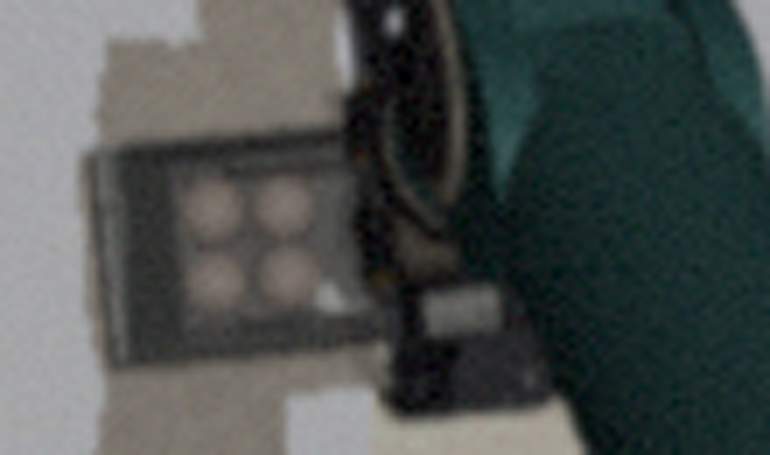

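Request:
servo_tool:
  commands:
    - {"dp": [0, 0, 0], "yaw": 0}
    - {"dp": [0, 0, 0], "yaw": 0}
    - {"dp": [0, 0, 0], "yaw": 0}

```text
clock: 13.6
position: [0.472, -0.1717, 0.0797]
tool_rot: [0.676, 0.737, 0.001, -0.0]
wrist_force: [-0.6, 5.2, 9.6]
finger_gap: 0.0158
```

```bash
cat >> h.py <<'E'
def balls(d,zf,box):
    pass
E
python3 - <<'E'
from h import *
p,d=snap('top','t6')
crop('t6',340,185,450,250,7,'t6a')
C=cloud('top',d)
for u,v in [(212,208),(285,208),(215,282),(288,276)]:
  print(C[185+v//7,340+u//7])
E
```

```text
[ 0.48247202 -0.099296    0.03595603]
[ 0.48186238 -0.12970427  0.03896292]
[ 0.44754872 -0.09767194  0.04271505]
[ 0.45029438 -0.13118426  0.04389195]
```

View pics/t6a.png

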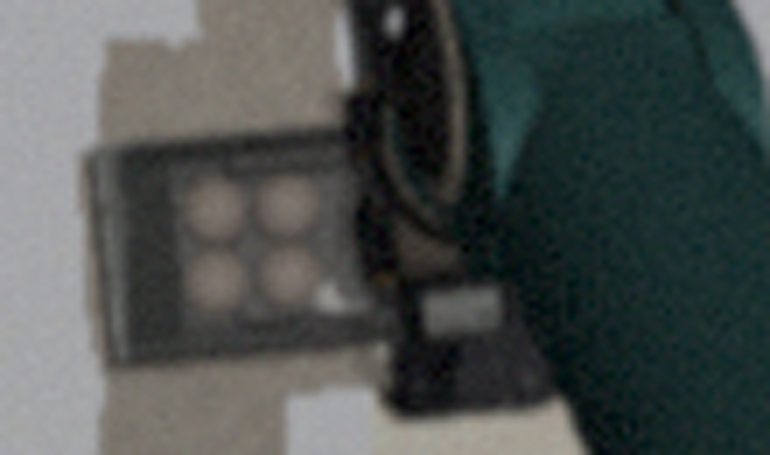

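```bash
python3 - <<'E'
import numpy as np
from scipy.optimize import minimize
dt=.125; N=16
th=np.radians(95+(-30)*np.clip((np.arange(N+1)-4)/8,0,1)**2*(3-2*np.clip((np.arange(N+1)-4)/8,0,1)))
H=np.stack([np.cos(th),np.sin(th)],1)
end=np.array([151,180.])
u=np.array([-.0863,.9963]);n=np.array([.9963,.0863])
def path(x): return np.vstack([[0,0],x.reshape(N,2)])
def acc(p): 
    b=p+60*H; q=np.vstack([p[0],p]); qb=np.vstack([b[0],b]); return np.diff(qb,2,axis=0)/dt**2   # at rows 0..N-1
def cost(x):
    p=path(x);a=np.diff(np.vstack([p[0],p]),2,axis=0)/dt**2; return ((a/300)**2).sum()+((np.diff(a,axis=0)/300)**2).sum()*.5
def ineq(x):
    p=path(x);a=acc(p); f=(a*H[:-1]).sum(1)
    vend=(p[-1]-p[-2])@H[-1]; 
    v=np.diff(p,axis=0)
    return np.r_[(f-60)/100,(vend-44)/10,(60-np.linalg.norm(v,axis=1))/10,
      (1-p[1:5]@n)/5*1,(1+p[1:5]@n)/5, (np.array([3,10,25,45])-p[1:5]@u)/10]
def eq(x):
    p=path(x); last=p[-1]-p[-2]; return np.r_[(p[-1]-end)/10,(last@[-H[-1][1],H[-1][0]])/5,((p[-2]-p[-3])@[-H[-1][1],H[-1][0]])/5]
x0=np.outer(np.linspace(0,1,N+1)[1:]**1.3,end).ravel()
r=minimize(cost,x0,method='SLSQP',constraints=[dict(type='ineq',fun=ineq),dict(type='eq',fun=eq)],options=dict(maxiter=500))
print(r.success,r.message)
p=path(r.x);a=acc(p);f=(a*H[:-1]).sum(1)
for i in range(1,N+1):print(i,p[i].round(1),round(np.degrees(th[i])-95,1),round(np.linalg.norm(p[i]-p[i-1]),1),f[i-1].round(0))
E
```

```text
True Optimization terminated successfully
1 [-0.2  0.9] 0.0 0.9 60.0
2 [-0.5  2.8] 0.0 1.9 60.0
3 [-0.4  5.6] 0.0 2.8 60.0
4 [0.2 9.4] 0.0 3.9 60.0
5 [ 1.7 14.3] -1.3 5.1 60.0
6 [ 4.7 20.3] -4.7 6.7 60.0
7 [10.2 27.6] -9.5 9.1 60.0
8 [19.1 36. ] -15.0 12.3 60.0
9 [32.  45.3] -20.5 15.8 60.0
10 [48.4 55. ] -25.3 19.1 60.0
11 [67.  65.3] -28.7 21.3 60.0
12 [86.  76.6] -30.0 22.1 60.0
13 [103.4  90.4] -30.0 22.2 103.0
14 [118.5 110.4] -30.0 25.1 301.0
15 [132.4 140.1] -30.0 32.8 528.0
16 [151. 180.] -30.0 44.0 716.0
```

Request:
servo_tool:
  commands:
    - {"dp": [-0.2, 1, 8], "yaw": 0}
    - {"dp": [-0.5, 3, 22], "yaw": 0}
    - {"dp": [-0.4, 5.6, 40], "yaw": 0}
    - {"dp": [0.2, 9.4, 58], "yaw": 0}
    - {"dp": [1.7, 14.3, 74], "yaw": -1.3}
    - {"dp": [4.7, 20.3, 84], "yaw": -4.7}
    - {"dp": [10.2, 27.6, 88], "yaw": -9.5}
    - {"dp": [19.1, 36, 88], "yaw": -15}
    - {"dp": [32, 45.3, 88], "yaw": -20.5}
    - {"dp": [48.4, 55, 88], "yaw": -25.3}
    - {"dp": [67, 65.3, 88], "yaw": -28.7}
    - {"dp": [86, 76.6, 88], "yaw": -30}
    - {"dp": [103.4, 90.4, 88], "yaw": -30}
    - {"dp": [118.5, 110.4, 88], "yaw": -30}
    - {"dp": [132.4, 140.1, 88], "yaw": -30}
    - {"dp": [151, 180, 88], "yaw": -30}
    - {"dp": [151, 180, 88], "yaw": -30}
    - {"dp": [151, 180, 88], "yaw": -30}
    - {"dp": [151, 180, 88], "yaw": -30}
    - {"dp": [151, 180, 88], "yaw": -30}

```text
clock: 16.15
position: [0.6223, 0.0058, 0.1672]
tool_rot: [0.844, 0.536, -0.0, 0.0]
wrist_force: [0.0, 0.5, -3.0]
finger_gap: 0.0157
```

```bash
python3 - <<'E'
from h import *
s=state();print(s['position'],s['wrist_force'],s['clock'])
p,d=snap('top','t7');snap('scene','s7');crop('s7',200,130,440,310,3,'s7a')
crop('t7',260,110,450,250,4,'t7a')
E
```

```text
[0.6222833  0.00581814 0.16718357] [ 0.01425558  0.53216431 -2.97963401] 16.15
```

View pics/s7a.png

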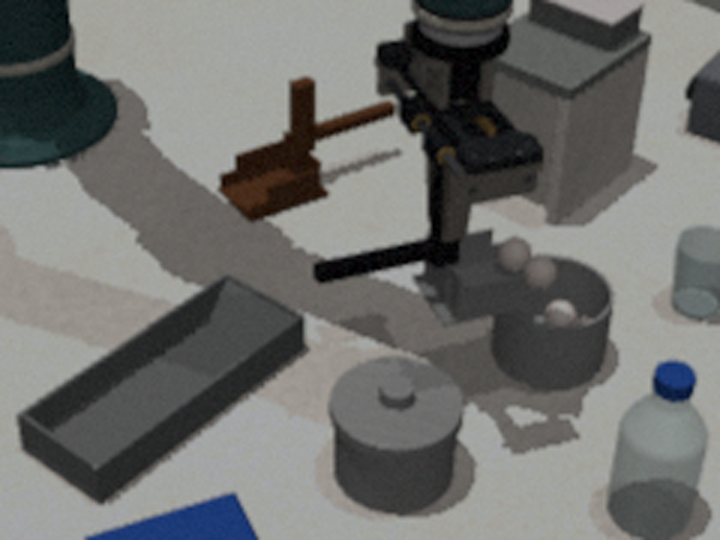

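View pics/t7a.png

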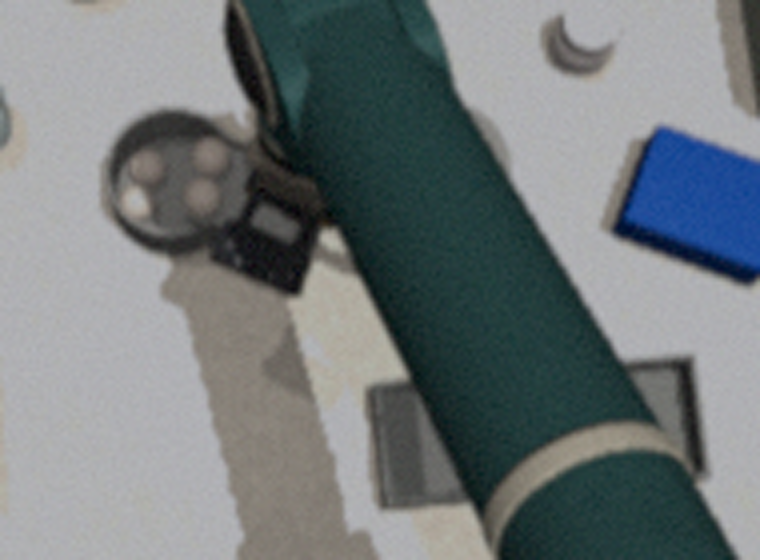

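Request:
servo_tool:
  commands:
    - {"dp": [0, 0, 0], "yaw": 0}
    - {"dp": [0, 0, 0], "yaw": 0}
    - {"dp": [0, 0, 0], "yaw": 0}
    - {"dp": [0, 0, 0], "yaw": 0}

```text
clock: 16.75
position: [0.6224, 0.0071, 0.167]
tool_rot: [0.844, 0.537, 0.0, 0.0]
wrist_force: [0.0, 0.1, -2.0]
finger_gap: 0.0158
```

```bash
python3 - <<'E'
from h import *
snap('top','t8');snap('scene','s8');crop('s8',300,180,440,280,5,'s8a')
crop('t8',260,110,380,200,6,'t8a')
E
```

```text
(no output)
```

View pics/s8a.png

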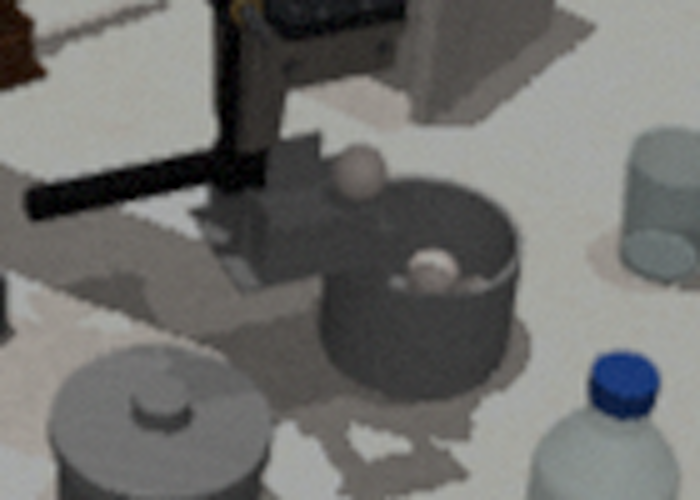

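View pics/t8a.png

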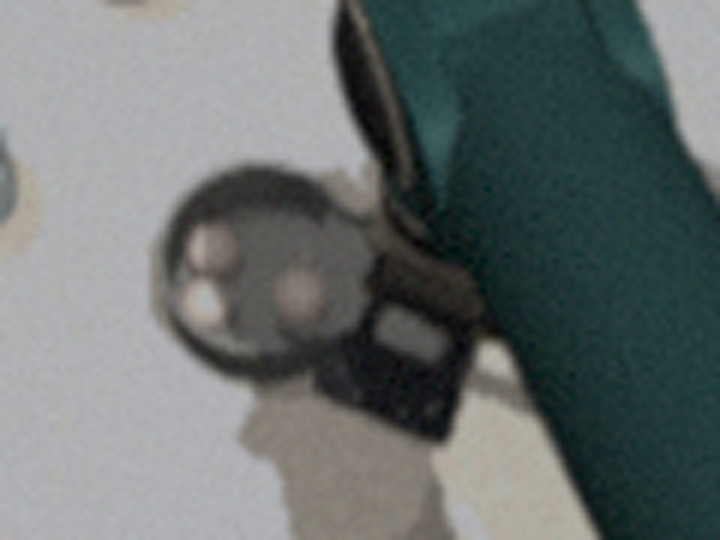

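Request:
servo_tool:
  commands:
    - {"dp": [0, 0, 0], "yaw": 0}
    - {"dp": [0, 0, 0], "yaw": 0}
    - {"dp": [0, 0, 0], "yaw": 0}
    - {"dp": [0, 0, 0], "yaw": 0}
    - {"dp": [0, 0, 0], "yaw": 0}
    - {"dp": [0, 0, 0], "yaw": 0}

```text
clock: 17.6
position: [0.6224, 0.0071, 0.167]
tool_rot: [0.844, 0.537, -0.0, 0.0]
wrist_force: [-0.2, -0.1, -1.6]
finger_gap: 0.0159
```

```bash
python3 - <<'E'
from h import *
snap('top','t9');snap('scene','s9');crop('s9',300,180,440,280,5,'s9a')
crop('t9',260,110,380,200,6,'t9a')
E
```

```text
(no output)
```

View pics/s9a.png

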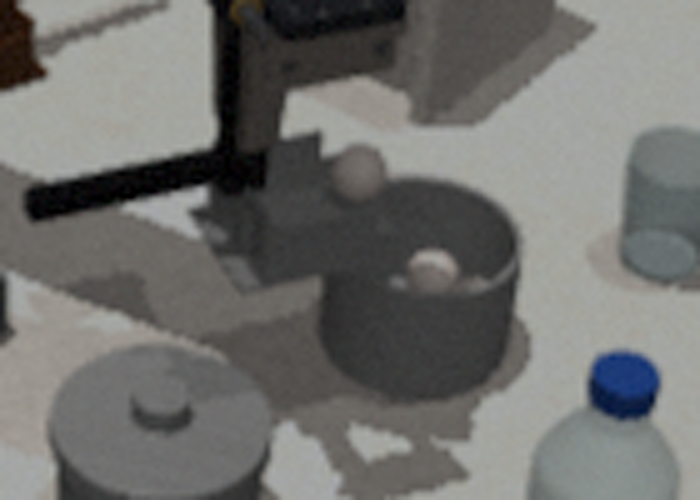

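View pics/t9a.png

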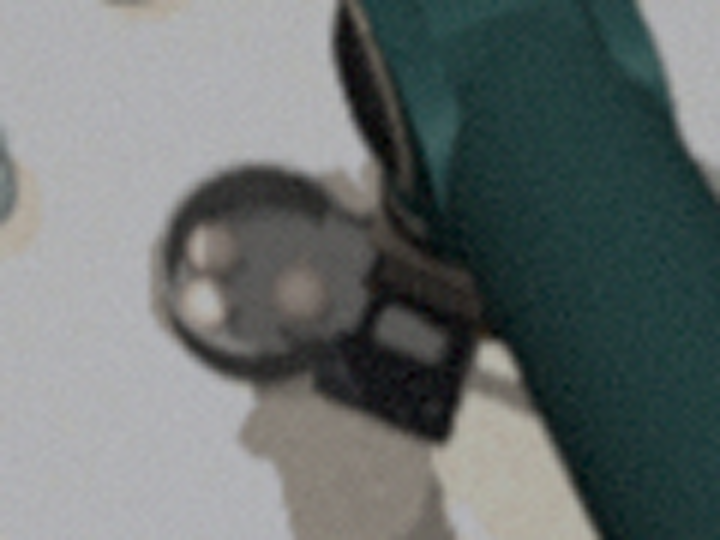

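```bash
python3 - <<'E'
from h import *
C=cloud('top',np.load('pics/t9_d.npy'))
J=np.array([.668,.105]);h=np.array([np.cos(np.radians(65)),np.sin(np.radians(65))]);n=np.array([h[1],-h[0]])
T=np.array([.6224,.0071])
X=plane('top',310,158.3,.110);print('ball',X,'fwd from J',(X[:2]-J)@h,'lat',(X[:2]-J)@n,'nose',(T-J)@h+.084, (T-J)@n)
for u,v in[(205/6+260,245/6+110),(202/6+260,303/6+110)]:print(plane('top',u,v,.021),C[int(v),int(u)])
print(C[158,310],C[157:160,308:313,2])
P=C[130:180,280:325].reshape(-1,3);P=P[(P[:,2]>.066)&(P[:,2]<.08)];print(cv2.minEnclosingCircle((P[:,:2]*1000).astype(np.float32)))
E
```

```text
ball [0.64102427 0.08381375 0.11      ] fwd from J -0.030601697734087708 lat -0.015494623689618172 nose -0.02399892508626396 4.669273554316115e-05
[0.69060987 0.13674602 0.021     ] [0.6879659  0.13615181 0.03933038]
[0.65863926 0.1382128  0.021     ] [0.65603691 0.13933754 0.03673505]
[0.63841806 0.08349856 0.12280815] [[0.12642174 0.12725595 0.12737956 0.12298351 0.12548826]
 [0.12620073 0.12663528 0.12280815 0.12786745 0.12759815]
 [0.12455515 0.12781007 0.12499668 0.12615746 0.12285585]]
((668.2922973632812, 108.47056579589844), 52.389068603515625)
```

Request:
servo_tool:
  commands:
    - {"dp": [0.2, 0.5, 0], "yaw": 0}
    - {"dp": [0.6, 1.4, 0], "yaw": 0}
    - {"dp": [1.3, 2.7, 0], "yaw": 0}
    - {"dp": [2.1, 4.5, 0], "yaw": 0}
    - {"dp": [3.4, 7.2, 0], "yaw": 0}
    - {"dp": [4.9, 10.4, 0], "yaw": 0}
    - {"dp": [6.5, 14, 0], "yaw": 0}
    - {"dp": [8.2, 17.7, 0], "yaw": 0}
    - {"dp": [9.7, 20.8, 0], "yaw": 0}
    - {"dp": [11, 23.6, 0], "yaw": 0}
    - {"dp": [11.9, 25.6, 0], "yaw": 0}
    - {"dp": [12.5, 26.7, 0], "yaw": 0}
    - {"dp": [12.7, 27.2, 0], "yaw": 0}
    - {"dp": [12.7, 27.2, 0], "yaw": 0}
    - {"dp": [12.7, 27.2, 0], "yaw": 0}

```text
clock: 19.58
position: [0.635, 0.0342, 0.167]
tool_rot: [0.844, 0.537, -0.0, 0.0]
wrist_force: [0.0, -0.0, -1.9]
finger_gap: 0.0157
```

```bash
python3 - <<'E'
from h import *
snap('top','t10');snap('scene','s10');crop('s10',300,180,440,280,5,'s10a')
crop('t10',260,110,380,200,6,'t10a')
E
```

```text
(no output)
```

View pics/t10a.png

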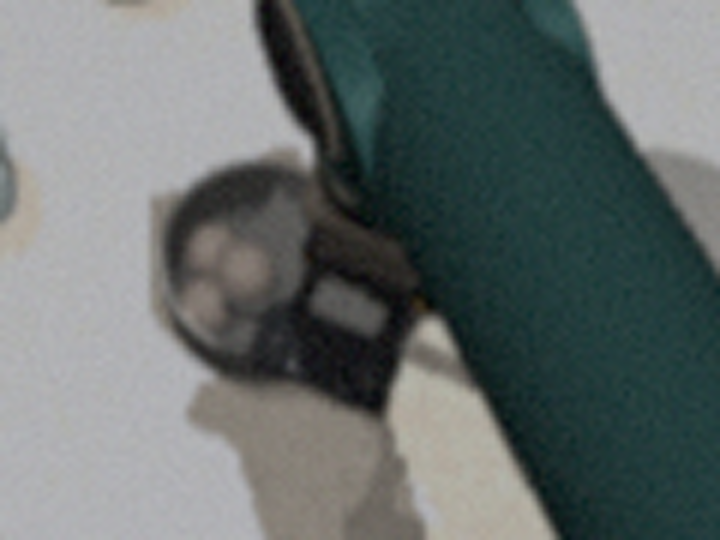

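View pics/s10a.png

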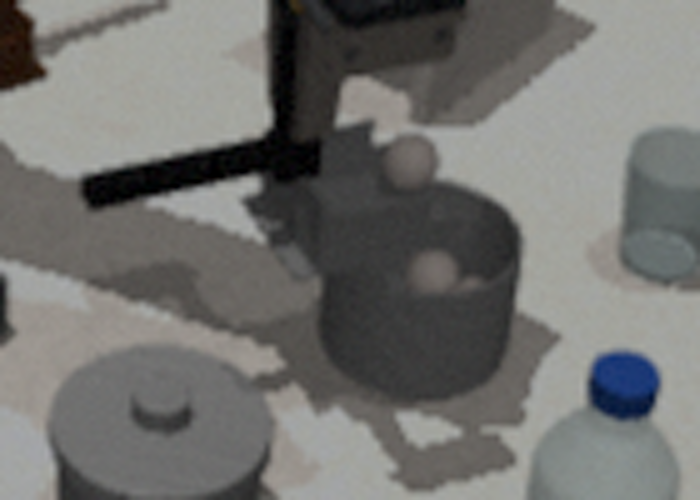

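Request:
servo_tool:
  commands:
    - {"dp": [-25.5, -54.5, 0], "yaw": 0}
    - {"dp": [-36, -77, 15], "yaw": 0}
    - {"dp": [-36, -77, 25], "yaw": 0}
    - {"dp": [-36, -77, 25], "yaw": 0}

```text
clock: 20.18
position: [0.6001, -0.0416, 0.1932]
tool_rot: [0.843, 0.537, 0.001, 0.0]
wrist_force: [0.2, 0.2, -1.8]
finger_gap: 0.0157
```

```bash
python3 - <<'E'
from h import *
print(state()['position'])
snap('top','t11');snap('scene','s11');crop('s11',200,130,440,310,3,'s11a')
crop('t11',260,110,380,200,6,'t11a')
E
```

```text
[ 0.60005784 -0.04159258  0.19324575]
```

View pics/t11a.png

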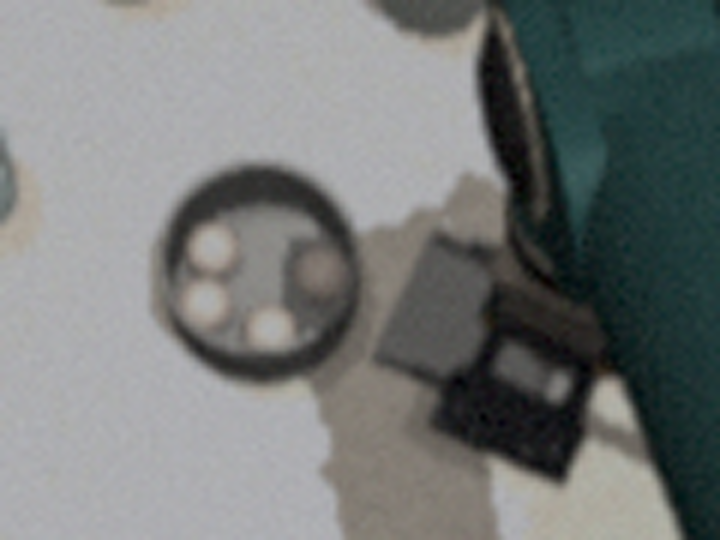

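View pics/s11a.png

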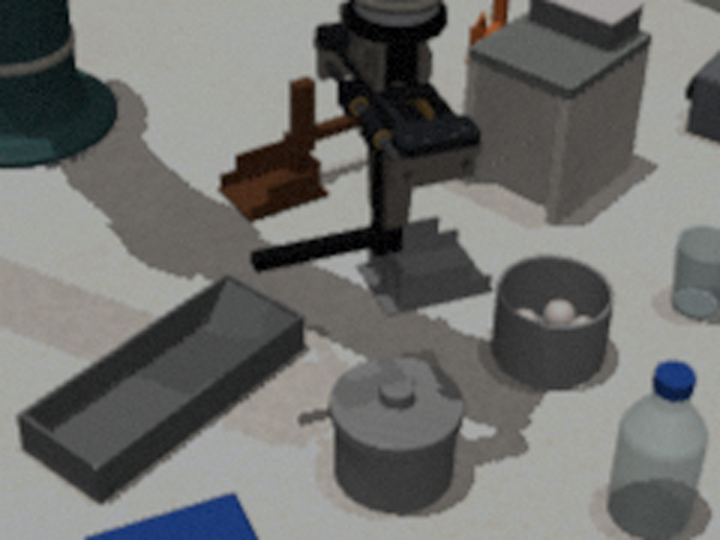

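Request:
servo_tool:
  commands:
    - {"dp": [-30, 5, 0], "yaw": 5}
    - {"dp": [-70, 30, 0], "yaw": 12}
    - {"dp": [-100, 70, 0], "yaw": 20}
    - {"dp": [-105, 115, 0], "yaw": 28}
    - {"dp": [-105, 145, 0], "yaw": 29}
    - {"dp": [-105, 152, -20], "yaw": 29}
    - {"dp": [-105, 152, -60], "yaw": 29}
    - {"dp": [-105, 152, -95], "yaw": 29}
    - {"dp": [-105, 152, -114], "yaw": 29}
    - {"dp": [-105, 152, -118], "yaw": 29}
    - {"dp": [-105, 152, -119], "yaw": 29}
    - {"dp": [-105, 152, -119], "yaw": 29}

```text
clock: 21.78
position: [0.4948, 0.1096, 0.0738]
tool_rot: [0.682, 0.731, 0.001, 0.001]
wrist_force: [0.1, -1.1, -2.2]
finger_gap: 0.0157
```

Request:
servo_tool:
  commands:
    - {"dp": [0, 0, -1], "yaw": 0}
    - {"dp": [0, 0, -1], "yaw": 0}
    - {"dp": [0, 0, -1], "yaw": 0}

```text
clock: 22.15
position: [0.4949, 0.1096, 0.0737]
tool_rot: [0.682, 0.731, 0.001, 0.001]
wrist_force: [-2.9, 0.4, 8.8]
finger_gap: 0.0161
```

Contact with the bench is felt. Release and rise.

Request:
servo_tool:
  commands:
    - {"dp": [0, 0, 0.7], "yaw": 0}
    - {"dp": [0, 0, 0.7], "yaw": 0}
    - {"dp": [0, 0, 0.7], "yaw": 0}
    - {"dp": [0, 0, 0.7], "yaw": 0}
    - {"dp": [0, 0, 0.7], "yaw": 0}
    - {"dp": [0, 0, 40], "yaw": 0}
    - {"dp": [0, 0, 90], "yaw": 0}
    - {"dp": [0, 0, 140], "yaw": 0}
    - {"dp": [0, -60, 170], "yaw": 0}
    - {"dp": [0, -120, 180], "yaw": 0}
    - {"dp": [0, -180, 180], "yaw": 0}
    - {"dp": [0, -230, 180], "yaw": 0}
    - {"dp": [0, -250, 180], "yaw": 0}
    - {"dp": [0, -250, 180], "yaw": 0}
  hand: 0.5

```text
clock: 23.9
position: [0.4939, -0.141, 0.2517]
tool_rot: [0.683, 0.73, 0.0, -0.0]
wrist_force: [-0.1, -0.5, 0.2]
finger_gap: 0.0461
```

```bash
python3 - <<'E'
from h import *
s=state();print(s['position'],s['wrist_force'],s['clock'])
p,d=snap('top','t12');snap('scene','s12');crop('s12',200,130,440,310,3,'s12a');crop('t12',180,90,460,300,2.8,'t12a')
C=cloud('top',d)
for nm,zl,zh,(u0,v0,u1,v1) in[('jar',.066,.08,(280,130,325,180)),('lid',.06,.085,(345,130,392,180)),('grip',.11,.135,(285,190,330,220)),('tail',.05,.07,(285,195,350,220))]:
  P=C[v0:v1,u0:u1].reshape(-1,3);P=P[(P[:,2]>zl)&(P[:,2]<zh)];print(nm,len(P),P.mean(0),cv2.minEnclosingCircle((P[:,:2]*1000).astype(np.float32)))
E
```

```text
[ 0.49391512 -0.14103673  0.25173503] [-0.10829261 -0.4822746   0.1952189 ] 23.9
jar 173 [0.66845292 0.10729942 0.07449932] ((668.1997680664062, 108.82382202148438), 52.7713737487793)
lid 842 [ 0.6665705  -0.0970793   0.07931265] ((668.5716552734375, -98.01617431640625), 54.836082458496094)
grip 50 [0.49199867 0.11094009 0.1245083 ] ((492.327392578125, 110.56101989746094), 12.694262504577637)
tail 169 [0.49591783 0.05065457 0.06374679] ((491.17645263671875, 58.27378845214844), 61.35873031616211)
```

View pics/s12a.png

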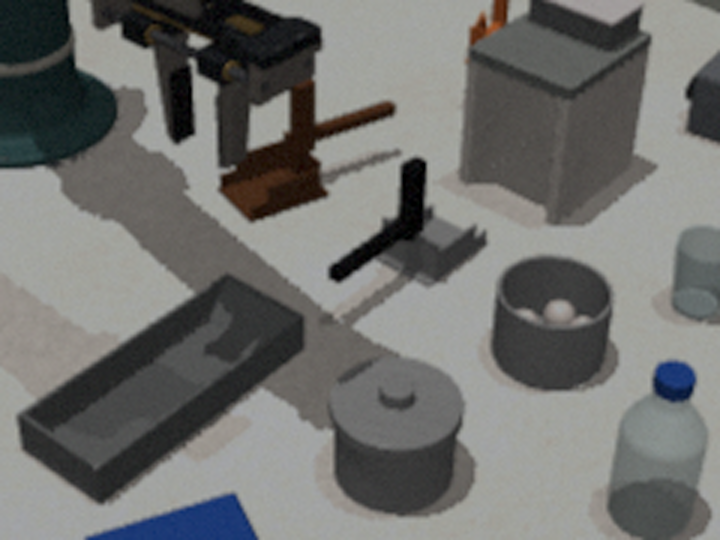

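View pics/t12a.png

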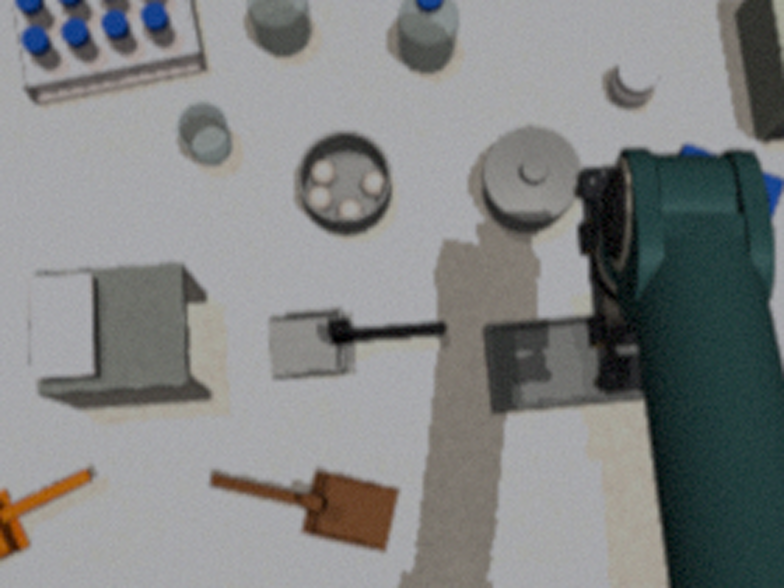

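All four balls are in the jar and at rest. The scoop stands upright and released between the riser and the tray, and the jars have not moved. I'm handing the job in.

```bash
python3 -c "
from station import *
print(close_job())"
```

```text
the job is handed in; nothing more can be done
None
```

The job is done and handed in at about 24 s of the 66 s allowed. All four balls are in the open jar, and the scoop stands upright and released on the bench.

- **Drawing out:** I pulled the scoop from the riser by its tail, set it down on the bench and let go. I then took it again by its upright grip.
- **Scooping:** One push along the tray to the ramp put all four balls in the bowl together. I carried them to the jar with a steady forward acceleration so they stayed in the bowl.
- **Emptying:** The moves cannot tilt the tool, so I stopped the level scoop sharply over the jar and the balls rolled out over the nose. Three fell in. The fourth stopped about 7 mm short of the nose edge, so I crept it to mid-jar and pulled the scoop away quickly from under it.

**Last checks:**
- The final top and scene pictures show four balls in the jar and an empty tray.
- The scoop stands between the riser and the tray. The lidded jar, beaker and look-alike scoops look unmoved; the arm partly hid the tip box, and I did not re-check the spatula at the end.
- The jar's fitted centre in the top camera shifted from y = 107.4 mm to 108.8 mm. That is within the 2 mm calibration error, so I took it as unmoved.
- Wrist force in the readings I took stayed at about 10 N or less. No check failed.

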